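# Refit the grinder hopper, then hold its key switch turned

## Task

The coffee grinder's hopper has been washed: lift it by the fin on its lid, set it back on the grinder's two alignment pegs until its flange sits flush on the deck, and let go of it. Then take the service key, the one with the flat paddle head, from the tool block, push it past the sticky pins all the way into the key switch on the grinder's deck, and turn it a quarter turn clockwise seen from above, against the switch's return spring. Finish while still gripping the key and holding it turned, with the key home and the hopper seated; leave the other tools in the block and do not shove the mug, mill, jars, bowl or colander.

Things in the scene. Friction and masses are not known exactly. Their poses are not given: they have to be found in the camera images.
- grinder: white coffee grinder with a steel deck, fixed to the table: 150 (x) by 230 (y) by 100 mm high, origin under its centre, front (drawer and dial) to its -x. On the deck: the hopper seat with its two pegs on the left half (+y), the raised key switch on the right half (-y), 127 mm apart.
- hopper_seat (a point): point on the grinder's deck (100 mm above the table) midway between two round-topped steel pegs, 8 mm thick, 15 mm tall, at +50 and -50 mm along this frame's x (the grinder's x). The seated hopper's origin lies here, its x axis along this x, either way round.
- hopper: loose coffee hopper, clear funnel with black flange and lid, about 0.35 kg; starts upright on the table to the right of the grinder. Origin at the centre of the flange's underside, z up. Flange 126 (x) by 62 (y) by 8 mm with two through holes of 10.4 mm at +50 and -50 mm along x; the same either way round. Lid 87 mm across, top 72 mm above the origin.
- hopper_fin (a point): grip point on the hopper lid's fin, 94 mm above the hopper's origin, same axes. The fin is 56 mm long (x), 16 mm thick (y) and stands from 72 to 105 mm above the origin: grip it across y.
- keyhole (a point): centre of the key slot at the top face of the steel switch plate (50 by 50 mm, 132 mm above the table), z up. The slot is 20.5 mm long along this frame's x (the grinder's x), 7 mm wide, through a plate 6 mm thick. The key turns freely only when fully home (collar on the plate, bit wholly below it); before that the plate blocks the bit.
- key: loose service key, 50 g, upright in a hole of the block. Origin under its steel collar (25 mm across), which rests on the block and, when home, on the switch plate. z up, x along the paddle's width. Below the origin: 6 mm shank, then a flat double bit 18 mm wide (x), 5 mm thick (y), rounded tip at 20.5 mm. The same either way round; to enter, its x lies along the slot.
- key_head (a point): grip point in the key's flat black paddle head, 29 mm above the key's origin, same axes. The head is 34 mm wide (x), 12 mm thick (y), from 9 to 45 mm above the origin: grip it across y.
- key_tip (a point): lowest point of the key's bit, 20.5 mm below the key's origin, same axes. In the slot it goes freely about 12 mm deep; then two pairs of spring-loaded sticky pins resist, giving way to a push of 5 to 10 N and a small wiggle, until the collar meets the plate. Once turned, the key is trapped under the plate.
- switch (a joint): turn of the key switch's rotor: 0 at rest (slot along the keyhole's x), grows clockwise seen from above, 1.57 is a quarter turn, stop at 1.6. A spring pushes it back to 0 (0.024 N m at rest, 0.12 N m at a quarter turn). The bit has about 0.12 rad of play in the rotor, so turn the key a full quarter turn.
- block: dark wooden tool block, fixed to the table at the far right, 64 (x) by 170 (y) by 36 mm high, origin under its centre; three round holes of 21.5 mm, 28 mm deep, at y = -54, 0 and +54 mm in its frame, hold the key, the brush and the driver in any order.
- brush: loose burr brush standing in the block: wooden handle with bristles up, 27 mm thick, 70 mm above the block's top; origin at the block's top. Not to be moved.
- driver: loose burr driver standing in the block: round black knob 28 mm thick, 51 mm above the block's top; origin at the block's top. Not to be moved.
- dark_mug: dark mug, 88 by 126 by 106 mm, bystander at the front edge; origin under it, near the handle's side.
- pepper_mill: wooden pepper mill, 58 mm wide, 150 mm tall, bystander in front of the microwave; origin under it.
- bowl: blue bowl, 135 mm wide, 62 mm tall, bystander at the back left; origin under it.
- coffee_jar: tall jar with a black lid, 80 mm wide, 165 mm tall, bystander at the left; origin under it.
- sugar_jar: small jar with a lid, 60 mm wide, 90 mm tall, bystander at the left; origin under it.
- colander: green colander, 177 mm wide, 83 mm tall, bystander at the back right; origin under it.

How it is judged:
On the way, in this order (a step that is already met when the one before it is completed fails the run):
1. the hopper sits flush on the deck over both pegs, released (horizontal distance between hopper and hopper_seat below 0.004 m and z of hopper in the frame of hopper_seat between -0.003 and 0.003 m and angle between the x axis of hopper and the x axis of hopper_seat, either way round below 0.06 rad and angle between hopper's own z axis and vertical below 0.04 rad and contact force between the fingers and hopper below 0.5 N), for 0.3 s.
2. the key is fully home in the key switch (horizontal distance between key and keyhole below 0.004 m and z of key in the frame of keyhole below 0.0022 m and angle between key's own z axis and vertical below 0.12 rad), for 0.1 s.
At the end, for the whole second after the job is handed in: Switch held turned at least 1.25 rad clockwise; key within 2.2 mm of home and 4 mm of the keyhole, upright, gripped (over 1.5 N); hopper on its seat within 4 mm sideways, 3 mm in height and 0.06 rad, untouched by the fingers (all of step 1 and all of step 2 and value of joint switch above 1.25 rad and contact force between the fingers and key above 1.5 N and linear speed of hopper below 0.02 m/s); the arm keeps its last pose, push and grip.
It fails at once if the mug, mill, bowl, colander or a jar is shoved by more than 3 cm (distance of any of dark_mug, pepper_mill, bowl, coffee_jar, sugar_jar, colander from where it was at the start of the episode above 0.03 m).
It fails at once if the brush or the driver is pulled out of the block (distance of any of brush, driver from where it was at the start of the episode above 0.02 m).
It also fails if it takes over 72 s, if anything falls off the work surface, if the arm or the gripper's body presses on something with over 40 N, if the wrist force passes 120 N, or if a joint passes its speed limit or range.

## Robot

A 6-joint arm with a two-finger parallel gripper is mounted at the origin on a cart in front of the work surface, level with it; the furniture and walls round the work are solid. World frame = base frame: x ahead of the robot, y to its left, z up, the work surface at z = 0. Lengths are in m, angles in rad, forces in N, time in s.
With the tool pointing down it reaches from about 0.325 to 0.9 m from the base axis. Payload 6.1 kg.
Tool frame: the origin (TCP) lies between the finger pads; the fingertips stand 8 mm ahead of it and the grasp point (between the pads) lies 11 mm behind it (arm.tcp_to_tips is the distance from the TCP to the fingertips, in m); z points along the fingers, y is the line along which they close (so a half turn about z gives the same grasp; the last joint's range is limited). The gripper opens to 85 mm and grips with 20 to 120 N. Pads are 22 mm wide; open, the fingers measure 114 mm over their backs; the gripper's body (76 mm by 85 mm) begins 54 mm behind the grasp point. The pads swing forward as they close: fully open they stand 13 mm farther back than shut.
Start: joints at [-1.439, 0.22, 1.526, -0, 1.395, -0.126], TCP at [0.159, -0.604, 0.239] pointing down, gripper open.
Joint ranges: [-2.98, 2.98], [-0.91, 2.08], [0.09, 2.57], [-1.24, 4.39], [0.2, 2.65], [-2.68, 2.68]. Speed limits (rad/s): [2.57, 2.57, 3.01, 3.14, 3.14, 3.14].

## Interface

Orientations are given as a unit quaternion [x, y, z, w].
In Python, from plant import arm gives the robot as it stands.
- The arm moves only by the shell command python3 -m inch 'ROWS' [OPENING]. ROWS is JSON, one flat list of numbers, 4 for each row, row after row: the shift along the tool's x, y, z in mm, then the turn about the tool's z in degrees. A call has exactly 10 rows; each row shifts and turns the commanded pose from where the row before left it, along the tool's axes as they then stand; what a row does not reach is not made up. A row lasts 1/8 s, in which the tool goes at most 62.5 mm and 10.7 degrees, less where a joint would pass 70% of its speed; a pose out of reach is approached as far as the arm can. A call with a gripper value outside its range is refused whole. OPENING is the gripper's target within -1 to 1 (fully open at 1, half-way at 0, shut at -1), set as the call begins (- or left out, the last holds). The fingers move at their own pace and stop on an object; the grip force is fixed at half the most. Time passes only in rows, so rows that do not move let the fingers close, or fill a call up. It gives the time, the measured TCP pose, the force, the opening and the grip force at its end, in the units of the state.
- arm.read_state(): the state, without advancing time (a new reading comes with each control period).
- arm.read_camera(name): name is "scene" or "top" or "wrist"; returns a dict with "pixels" (384x512x3 uint8, red, green, blue), "fov_y" (degrees; the focal length in pixels is half the picture's height over the tangent of half this angle, whatever the lens; pixels are square), "cx", "cy" (the principal point, pixels), "rvec" (rotation vector, rad) and "tvec" (3), from world to camera coordinates, as OpenCV has them; the wrist camera has in their place "mount" (4x4, takes a point from camera to tool coordinates, whose origin is the TCP and whose axes are the flange's). Camera axes: x right, y down, z forward; pixel columns grow to the right and rows downward; lengths in m; the calibration is good to about 2 mm. A picture is of the moment at which its call begins: read the wrist's pose just before it. There is no depth.
- arm.job_done(): hands the job in; it is judged then, once.
The state is a dict: "t": time; "joint_pos": joint angles; "joint_vel": joint speeds; "effort": joint torques, N m; "ee_pos": TCP position; "tool_rot": TCP orientation; "ft_force": force on the tool from outside, world axes, zero at the start; "torque": the same for the moment, N m; "width": opening from 0.0 (shut) to 1.0 (fully open); "gripper_force": force on a finger pad.
Only numpy, scipy, OpenCV 4.12 (cv2) and the standard library are available. Lean on these libraries where they do the work, as an engineer would, in place of code of your own. Each camera call takes 0.05 s, during which the arm holds its last target. There are 200 camera calls.

## Working session

There is one attempt and no reset: what is moved stays moved. The work goes in short steps, Python scripts to look and compute and a shell command to move; the robot and the scene stay as the last step left them, time stands still between calls to the robot, and variables do not carry over. Pictures are saved under pics/ and viewed, at most 10 in all, crops included, and the job is handed in when it is done.

```bash
mkdir -p pics; ls; cat > h.py <<'E'
import numpy as np, cv2
from scipy.spatial.transform import Rotation as R
from plant import arm
def cam(name):
    s=arm.read_state(); c=arm.read_camera(name); im=c["pixels"]; h=im.shape[0]
    f=h/2/np.tan(np.radians(c["fov_y"])/2)
    if "mount" in c:
        T=np.eye(4);T[:3,:3]=R.from_quat(s["tool_rot"]).as_matrix();T[:3,3]=s["ee_pos"]
        T=T@np.array(c["mount"]); Rc=T[:3,:3]; o=T[:3,3]
    else:
        Rc=cv2.Rodrigues(np.array(c["rvec"],float))[0].T; o=-Rc@np.array(c["tvec"]).ravel()
    return dict(im=im,f=f,cx=c["cx"],cy=c["cy"],R=Rc,o=o,s=s)
def ray(c,u,v):
    d=c["R"]@np.array([(u-c["cx"])/c["f"],(v-c["cy"])/c["f"],1.]); return d/np.linalg.norm(d)
def onz(c,u,v,z):
    d=ray(c,u,v); return c["o"]+d*(z-c["o"][2])/d[2]
def px(c,p):
    q=c["R"].T@(np.array(p)-c["o"]); return q[:2]/q[2]*c["f"]+[c["cx"],c["cy"]]
def save(c,fn,box=None,k=1):
    im=c["im"]
    if box: im=im[box[1]:box[3],box[0]:box[2]]
    im=cv2.resize(im,None,fx=k,fy=k,interpolation=cv2.INTER_CUBIC)
    cv2.imwrite("pics/"+fn,im[:,:,::-1])
def dump(c,fn): np.savez(fn,**{k:c[k] for k in("im","f","cx","cy","R","o")})
def load(fn):
    z=np.load(fn); return {k:z[k] for k in z.files}
E
python3 - <<'E'
from h import *
for n in("scene","top","wrist"):
    c=cam(n); dump(c,n+"0.npz"); print(n,c["o"],c["f"],c["R"][:,2])
    save(c,n+"0.png",k=1.5)
s=c["s"];print(s["tool_rot"],s["ft_force"],s["width"])
E
```

```text
pics
scene [ 0.01832834 -0.87701025  1.30202656] 450.55423252552856 [ 0.32258206  0.54536568 -0.77363886]
top [ 0.21030641 -0.11267379  1.51849624] 396.83722740951725 [ 0.22767605  0.06144391 -0.97179641]
wrist [ 0.22912416 -0.58472537  0.37480474] 318.23760616943736 [-0.27479448 -0.07130268 -0.95885553]
[ 9.91700773e-01  1.28564292e-01 -6.08256929e-06 -8.93655461e-04] [ 1.0458454  -0.28481874  0.4655594 ] 0.99875595926856
```

View pics/scene0.png

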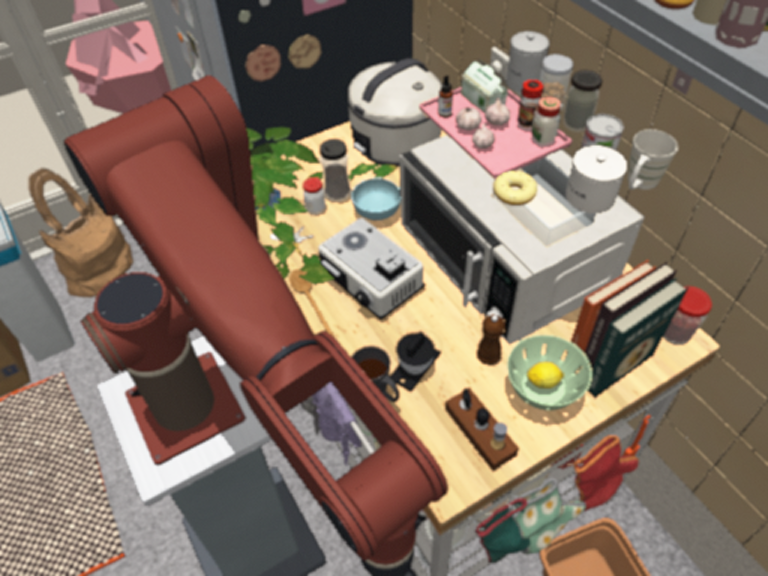

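View pics/top0.png

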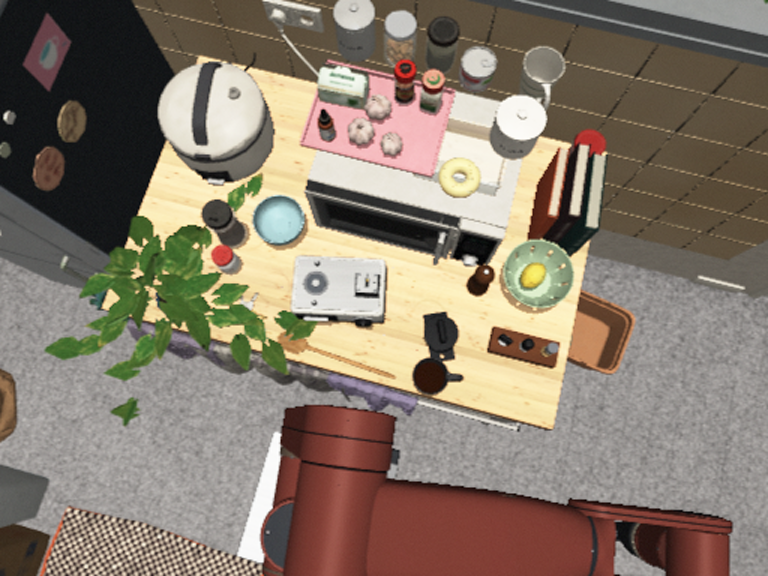

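The scene view shows the grinder at (370,268), the hopper at (415,355), and the block at (482,428) with the key probably leftmost. I'll crop the top view to get details.

```bash
python3 - <<'E'
from h import *
c=load("top0.npz")
a=c["im"][160:260,185:385]
s=load("scene0.npz")["im"][215:315,255:355]
cv2.imwrite("pics/crop1.png",cv2.resize(a,None,fx=4,fy=4,interpolation=cv2.INTER_CUBIC)[:,:,::-1])
for u,v,z in [(338,288,.1),(440,333,.105),(440,335,0),(523,347,.036),(503,340,.08),(368,284,.132),(315,284,.1),(430,375,.1),(480,280,.15)]:
    print((u,v),onz(c,u/1.5,v/1.5,z).round(3))
E
```

```text
(338, 288) [0.517 0.091 0.1  ]
(440, 333) [ 0.472 -0.177  0.105]
(440, 335) [ 0.487 -0.183  0.   ]
(523, 347) [ 0.504 -0.389  0.036]
(503, 340) [ 0.5   -0.331  0.08 ]
(368, 284) [0.539 0.02  0.132]
(315, 284) [0.513 0.149 0.1  ]
(430, 375) [ 0.369 -0.178  0.1  ]
(480, 280) [ 0.612 -0.237  0.15 ]
```

View pics/crop1.png

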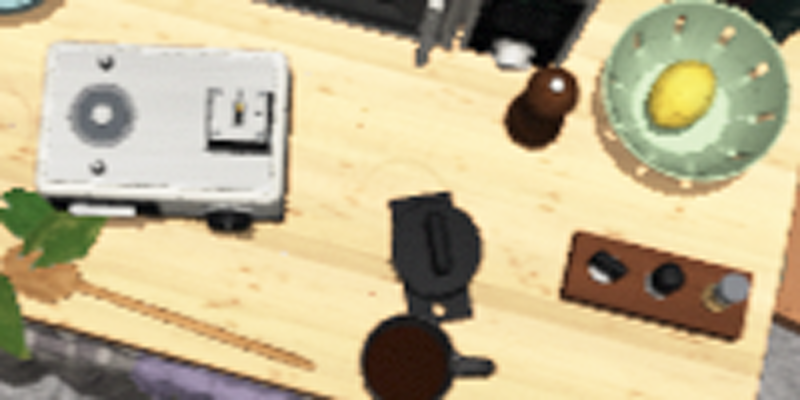

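The top view shows the pegs at crop (106,62) and (97,167), the slot at (239,112), the fin from (432,212) to (443,275), and the key at (606,268), leftmost in the block.

```bash
cat >> h.py <<'E'
def to(target,yaw=None,s=None):
    """shift in tool axes mm to target, and turn about tool z (deg) so tool y lies along world heading yaw (deg, mod 180)"""
    s=s or arm.read_state(); M=R.from_quat(s["tool_rot"]).as_matrix()
    d=M.T@(np.array(target)-s["ee_pos"])*1e3
    t=None
    if yaw is not None:
        cur=np.degrees(np.arctan2(M[1,1],M[0,1])); t=-((yaw-cur+90)%180-90)
    print("ee",np.round(s["ee_pos"],4),"shift",d.round(1),"turn",t,"tilt",M[:,2].round(3),"q6",round(s["joint_pos"][5],2)); return d,t
E
python3 - <<'E'
from h import *
c=load("top0.npz")
f=lambda u,v,z:onz(c,185+u/4,160+v/4,z)
A,B=f(443,275,.105),f(432,212,.105)
p,q=f(97,167,.115),f(106,62,.115)
print("fin",A,B,np.degrees(np.arctan2(*(B-A)[1::-1])))
print("pegs",p,q,np.linalg.norm(p-q),(p+q)/2,np.degrees(np.arctan2(*(q-p)[1::-1])))
print("slot",f(239,112,.132),"key",f(606,268,.08),f(606,268,.07))
m=(A+B)/2
to([m[0],m[1],.28],90+np.degrees(np.arctan2(*(B-A)[1::-1])))
E
```

```text
fin [ 0.45072916 -0.19116594  0.105     ] [ 0.50402371 -0.16804505  0.105     ] 23.452756060836602
pegs [0.46425824 0.13519422 0.115     ] [0.56122544 0.15533853 0.115     ] 0.09903752441641447 [0.51274184 0.14526637 0.115     ] 11.73589698280884
slot [0.54279171 0.02288134 0.132     ] key [ 0.49951955 -0.33493277  0.08      ] [ 0.50153008 -0.33647785  0.07      ]
ee [ 0.1593 -0.6039  0.2385] shift [ 415.8 -329.2  -41. ] turn -8.682059681874648 tilt [-0.     0.001 -1.   ] q6 -0.13
```

```bash
python3 -m inch '[23,-18,-20,0, 46,-36.5,-10,0, 46,-36.5,-10,0, 46,-36.5,0,0, 46,-36.5,0,0, 46,-36.5,0,0, 46,-36.5,0,0, 46,-36.5,0,0, 46,-36.5,0,0, 24.8,-19.2,0,-8.7]' 1 && python3 -m inch '[0,0,0,0,0,0,0,0,0,0,0,0,0,0,0,0,0,0,0,0,0,0,0,0,0,0,0,0,0,0,0,0,0,0,0,0,0,0,0,0]'
python3 - <<'E'
from h import *
c=cam("wrist"); dump(c,"w1.npz"); save(c,"w1.png"); to([.4774,-.1796,.28],113.45); print(px(c,[.4774,-.1796,.105]),c["s"]["ft_force"])
E
```

```text
t: 1.4
ee_pos: [0.4785, -0.1774, 0.2791]
tool_rot: [0.979, 0.206, 0.0, -0.0]
ft_force: [-0.3, -0.5, 0.0]
width: 1.002
gripper_force: 0.0
t: 2.65
ee_pos: [0.4775, -0.1799, 0.2793]
tool_rot: [0.979, 0.203, 0.0, -0.0]
ft_force: [0.0, 0.3, -0.9]
width: 0.999
gripper_force: 0.0
ee [ 0.4775 -0.18    0.2793] shift [ 0.1 -0.4 -0.7] turn 0.023418793604946586 tilt [ 0.  0. -1.] q6 0.65
[259.49266158 167.88559476] [ 0.04834898  0.33977716 -0.8642968 ]
```

View pics/w1.png

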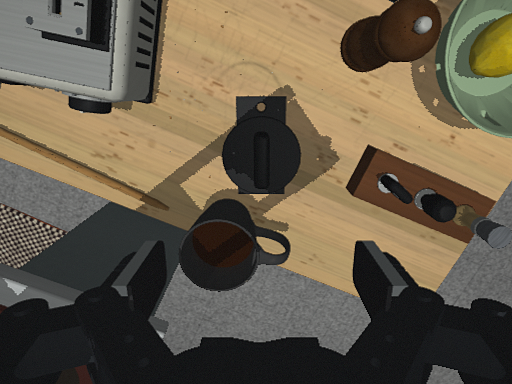

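The wrist view shows the fin top from (262,131) to (261,189), a flange hole at (262,106), the mug below and clear of the fingers, and the paddle key at (395,188), leftmost in the block.

```bash
python3 - <<'E'
from h import *
c=load("w1.npz")
g=cv2.cvtColor(c["im"],cv2.COLOR_RGB2GRAY)
print(g[125:200:3,261]); print(g[165,215:305:2]);print(g[150,215:305:2])
A,B=onz(c,262,131,.105),onz(c,261.3,189,.105); h=onz(c,262,106,.004)
print(A,B,(A+B)/2,np.linalg.norm(A-B),h, np.linalg.norm(h-(A+B)/2))
d=A-B; print(np.degrees(np.arctan2(d[1],d[0])))
E
```

```text
[ 27  31  23  15  23  26  26  25  26  25  26  27  26  27  25  24  27  23
  22  19  20  16  41 167 169]
[153 157 156 158  68  22  26  27  28  27  29  28  26  27  29  28  29  24
  28  28  15  26  26  25  27  26  23  20  28  29  29  33  32  30  30  30
  32  31  32  32  31  32  60  93  92]
[83 85 84 83 14 28 25 29 26 28 28 27 28 28 26 28 27 28 31 27 14 23 22 26
 32 28 23 20 31 33 29 31 30 34 29 31 32 31 30 29 31 31 22 98 93]
[ 0.51195111 -0.16724191  0.105     ] [ 0.45786838 -0.19009387  0.105     ] [ 0.48490974 -0.17866789  0.105     ] 0.058712465979531635 [ 0.53014813 -0.16031069  0.004     ] 0.1121806504339588
22.90585933824755
```

```bash
python3 - <<'E'
from h import *
to([.4842,-.179,.086],113)
E
python3 -m inch '[6.6,-1.8,-1,0.4, 0,0,30,0, 0,0,40,0, 0,0,40,0, 0,0,40,0, 0,0,25,0, 0,0,12,0, 0,0,7,0, 0,0,0,0, 0,0,0,0]' 1
python3 - <<'E'
from h import *
to([.4842,-.179,.086],113); print(arm.read_state()["ft_force"])
E
```

```text
ee [ 0.4775 -0.18    0.2793] shift [  6.5   1.8 193.3] turn 0.4734187936049352 tilt [ 0.  0. -1.] q6 0.65
t: 3.95
ee_pos: [0.4836, -0.1761, 0.0874]
tool_rot: [0.98, 0.2, 0.001, 0.001]
ft_force: [-0.3, 0.1, 0.1]
width: 0.998
gripper_force: 0.0
ee [ 0.4836 -0.1761  0.0874] shift [-0.6  2.9  1.4] turn 0.07201307375572696 tilt [ 0.002 -0.001 -1.   ] q6 0.67
[-0.285137    0.06671148  0.13090669]
```

```bash
python3 -m inch '[-0.5,3,1.4,0, 0,0,0,0, 0,0,0,0,0,0,0,0,0,0,0,0,0,0,0,0,0,0,0,0,0,0,0,0,0,0,0,0,0,0,0,0]' -1
python3 -m inch '[0,0,-3,0, 0,0,-10,0, 0,0,-25,0, 0,0,-40,0, 0,0,-40,0, 0,0,-40,0, 0,0,-25,0, 0,0,-10,0,0,0,0,0,0,0,0,0]'
python3 - <<'E'
from h import *
c=cam("wrist"); dump(c,"w2.npz"); save(c,"w2.png"); s=c["s"];print(s["ee_pos"],s["width"],s["gripper_force"],s["ft_force"])
to([.5127,.1453,.28],101.7)
E
```

```text
t: 5.2
ee_pos: [0.4836, -0.1788, 0.085]
tool_rot: [0.98, 0.2, 0.0, 0.0]
ft_force: [0.1, -0.6, 1.9]
width: 0.176
gripper_force: 61.2
t: 6.45
ee_pos: [0.4827, -0.1782, 0.2761]
tool_rot: [0.98, 0.2, -0.001, -0.001]
ft_force: [-0.3, 0.5, -5.0]
width: 0.176
gripper_force: 60.5
[ 0.4827346  -0.17824701  0.27612765] 0.17633421062721769 60.527379512786865 [-0.30669787  0.54888837 -4.9731727 ]
ee [ 0.4827 -0.1783  0.2761] shift [ 154.3 -286.    -3.5] turn 11.368244401785944 tilt [-0.003  0.002 -1.   ] q6 0.66
```

View pics/w2.png

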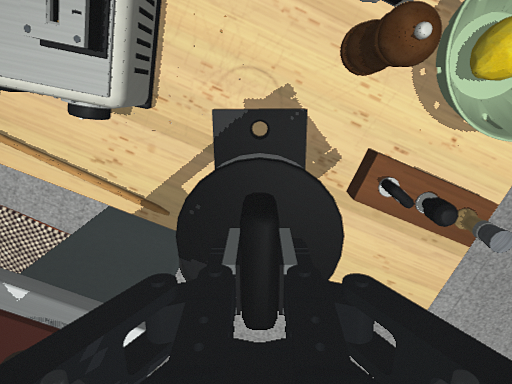

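The hopper is held in a clean grip, with its front hole visible at (260,129). Next I'll hover behind the seat so both pegs are in view.

```bash
python3 - <<'E'
from h import *
c=load("w2.npz"); s=arm.read_state(); M=R.from_quat(s["tool_rot"]).as_matrix()
g=cv2.cvtColor(c["im"],cv2.COLOR_RGB2GRAY)[115:143,245:275]
m=(g>90).astype(np.uint8); n,l,st,ce=cv2.connectedComponentsWithStats(m); i=l[14,15]; print(st[i],ce[i]+[245,115])
u,v=ce[i]+[245,115]
P=onz(c,u,v,s["ee_pos"][2]-.085+.006)
print("hole in tool",M.T@(P-s["ee_pos"])*1e3)
to([.385,.119,.28],101.7)
E
```

```text
[  7   6  15  15 162] [259.41358025 128.19135802]
hole in tool [49.54033276 -0.58416428 78.90684794]
ee [ 0.4827 -0.1783  0.2761] shift [  26.6 -311.8   -3.2] turn 11.368244401785944 tilt [-0.003  0.002 -1.   ] q6 0.66
```

```bash
python3 -m inch '[1.6,-17,-2,0, 3.5,-35,-1,0, 3.5,-42,0,0, 3.5,-42,0,0, 3.5,-42,0,0, 3.5,-42,0,0, 3.5,-42,0,0, 2,-32.8,0,0, 1,-12,0,0, 1,-5,0,0]' -1 && python3 -m inch '[0,0,0,3,0,0,0,5.4,0,0,0,3,0,0,0,0,0,0,0,0,0,0,0,0,0,0,0,0,0,0,0,0,0,0,0,0,0,0,0,0]'
python3 - <<'E'
from h import *
c=cam("wrist"); dump(c,"w3.npz"); save(c,"w3.png"); to([.385,.119,.28],101.7); 
print(px(c,[.4643,.1352,.115]),px(c,[.5612,.1553,.115]),px(c,[.54,.022,.132]))
E
```

```text
t: 7.75
ee_pos: [0.3853, 0.1191, 0.2807]
tool_rot: [0.98, 0.201, -0.0, 0.0]
ft_force: [-0.3, 0.0, -4.1]
width: 0.177
gripper_force: 60.5
t: 9.0
ee_pos: [0.3858, 0.1186, 0.2809]
tool_rot: [0.995, 0.102, 0.0, 0.0]
ft_force: [0.4, 0.2, -3.9]
width: 0.174
gripper_force: 60.5
ee [0.3858 0.1186 0.2809] shift [-0.7 -0.5  0.9] turn -0.01980213497824934 tilt [ 0.  0. -1.] q6 1.47
[259.55945302  83.35237256] [259.46801822 -44.13920919] [415.86541904  16.04947828]
```

View pics/w3.png

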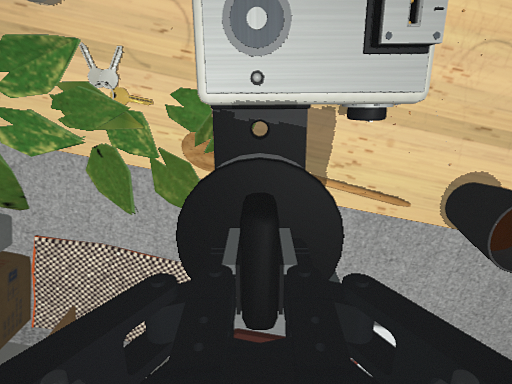

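The near peg is at (257,77) and the seat ring at (257,17). I'll move forward 100 mm so the far peg appears at the same place in the image.

```bash
python3 -m inch '[8,0,1,0, 16,0,0,0, 20,0,0,0, 20,0,0,0, 20,0,0,0,10,0,0,0,6,0,0,0,0,0,0,0,0,0,0,0,0,0,0,0]' -1
python3 - <<'E'
from h import *
c=cam("wrist"); dump(c,"w4.npz"); to([.485,.139,.28],101.7)
o=load("w3.npz")
a=np.hstack([cv2.resize(x["im"][55:105,230:290],None,fx=6,fy=6,interpolation=cv2.INTER_NEAREST) for x in(o,c)])
cv2.imwrite("pics/pegs.png",a[:,:,::-1])
E
```

```text
t: 10.3
ee_pos: [0.4834, 0.1388, 0.2801]
tool_rot: [0.995, 0.102, 0.0, 0.0]
ft_force: [-0.1, 0.7, -5.2]
width: 0.173
gripper_force: 60.5
ee [0.4835 0.1388 0.2801] shift [1.5 0.1 0.1] turn -0.02816000258985696 tilt [ 0.  0. -1.] q6 1.49
```

View pics/pegs.png

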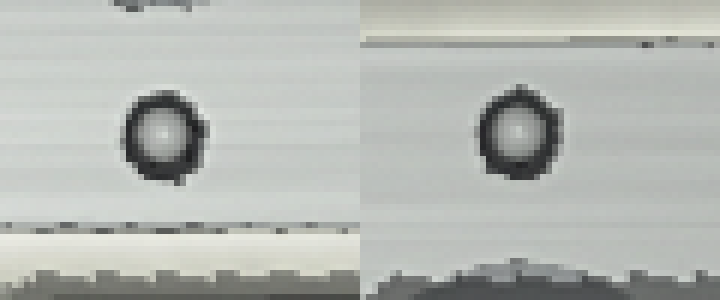

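Both pegs show clearly, at (257.5,77.5) in w3 and (256.6,77.3) in w4.

```bash
python3 - <<'E'
from h import *
A=onz(load("w3.npz"),257.6,77.3,.113);B=onz(load("w4.npz"),256.6,77.1,.113)
m=(A+B)/2;d=B-A;y=np.degrees(np.arctan2(d[1],d[0]));print(A,B,m,np.linalg.norm(d),y)
e=d/np.linalg.norm(d); tx,ty=e,np.array([e[1],-e[0],0])
t=m+0.0005*tx+0.0006*ty   # hopper origin at (-0.5,-0.6) mm in tool
t[2]=.22; print(t); to(t,90+y)
E
```

```text
[0.46909932 0.13799991 0.113     ] [0.56670995 0.15906336 0.113     ] [0.51790463 0.14853164 0.113     ] 0.09985741881815616 12.17716317920654
[0.51851995 0.14805061 0.22      ]
ee [0.4835 0.1388 0.2801] shift [36.2 -2.  60.1] turn -0.5053231817963706 tilt [ 0.  0. -1.] q6 1.49
```

```bash
python3 -m inch '[6,0,0,-0.5, 12,-1,5,0, 12,-1,12,0, 5,0,15,0, 1.2,0,13,0, 0,0,10,0, 0,0,5,0, 0,0,0,0,0,0,0,0,0,0,0,0]' -1
python3 - <<'E'
from h import *
c=cam("wrist"); dump(c,"w5.npz"); to([.5185,.1480,.205],102.18); print(px(c,[.5667,.1591,.113]),c["s"]["ft_force"])
cv2.imwrite("pics/w5.png",cv2.resize(c["im"][60:180,180:340],None,fx=4,fy=4)[:,:,::-1])
E
```

```text
t: 11.6
ee_pos: [0.519, 0.1484, 0.2206]
tool_rot: [0.994, 0.106, 0.001, -0.0]
ft_force: [-0.8, 0.1, -4.5]
width: 0.173
gripper_force: 60.4
ee [0.519  0.1484 0.2205] shift [-0.6  0.3 15.5] turn -0.009992726614882486 tilt [ 0.001  0.    -1.   ] q6 1.49
[259.55712086 125.01264629] [-0.79180563  0.12071868 -4.52432815]
```

View pics/w5.png

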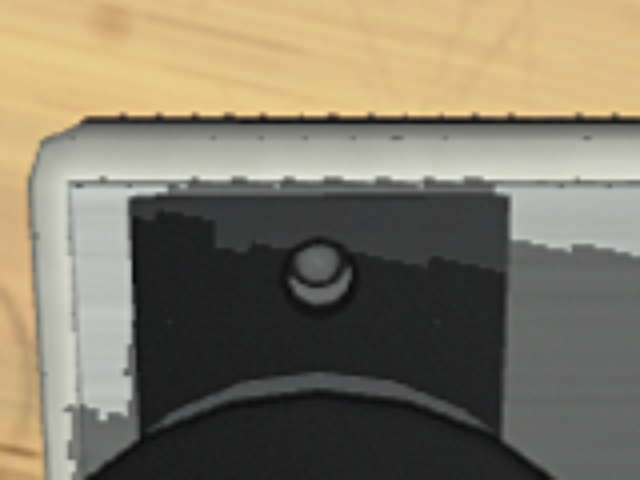

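The far peg shows through the hole, at (260,125.5) against a predicted (259.6,125.0), so the alignment is good. Lowering.

```bash
python3 -m inch '[-0.6,0.3,3,0, 0,0,5,0, 0,0,5,0, 0,0,5,0, 0,0,4,0, 0,0,4,0, 0,0,3,0, 0,0,3,0, 0,0,2,0,0,0,0,0]' -1
python3 - <<'E'
from h import *
to([.5185,.1480,.185],102.18)
E
```

```text
t: 12.9
ee_pos: [0.5182, 0.1481, 0.1857]
tool_rot: [0.994, 0.106, -0.0, -0.0]
ft_force: [0.8, 2.6, -5.1]
width: 0.177
gripper_force: 60.3
ee [0.5182 0.1481 0.1857] shift [0.3 0.1 0.7] turn -0.0108578298107318 tilt [-0.  0. -1.] q6 1.49
```

```bash
python3 -m inch '[0,0,0.8,0, 0,0,0.8,0, 0,0,0.4,0,0,0,0,0,0,0,0,0,0,0,0,0,0,0,0,0,0,0,0,0,0,0,0,0,0,0,0,0]' -1
```

```text
t: 14.15
ee_pos: [0.5184, 0.1479, 0.1849]
tool_rot: [0.994, 0.106, 0.0, 0.0]
ft_force: [-4.6, -0.1, 5.2]
width: 0.178
gripper_force: 61.9
```

Contact comes at exactly the expected flush height. Releasing and lifting.

```bash
python3 -m inch '[0,0,0,0,0,0,0,0,0,0,0,0,0,0,0,0,0,0,0,0,0,0,0,0,0,0,0,0,0,0,0,0,0,0,-5,0,0,0,-10,0]' 1
python3 -m inch '[0,0,-20,0,0,0,-30,0,0,0,-30,0,0,0,-20,0,-12,0,-10,0,-24,0,0,0,-24,0,0,0,-24,0,0,0,-12,0,0,0,0,0,0,0]'
python3 - <<'E'
from h import *
c=cam("wrist"); dump(c,"w6.npz"); 
s=c["s"];print(s["ee_pos"])
for n,p in dict(finA=[.5127+.0332,.1485+.0059,.205],finB=[.4905,.1426,.205],hole1=[.5667,.1591,.108],slot=[.5447,.0244,.132]).items(): print(n,px(c,p))
cv2.imwrite("pics/w6.png",c["im"][:,:,::-1])
to([.5005,-.336,.25])
E
```

```text
t: 15.4
ee_pos: [0.5179, 0.1479, 0.1991]
tool_rot: [0.994, 0.106, -0.0, 0.0]
ft_force: [-0.2, 1.1, -0.8]
width: 0.999
gripper_force: 0.0
t: 16.65
ee_pos: [0.4238, 0.1276, 0.3088]
tool_rot: [0.994, 0.106, 0.0, -0.0]
ft_force: [0.0, 0.3, 0.8]
width: 0.999
gripper_force: 0.0
[0.42381686 0.12762711 0.30881295]
finA [259.57220239  11.41632406]
finB [259.37860964  98.21976687]
hole1 [259.16710581  11.3267524 ]
slot [396.86266468  65.2361235 ]
ee [0.4244 0.1277 0.3089] shift [-23.3 469.3  58.9] turn None tilt [ 0.001  0.    -1.   ] q6 1.47
```

View pics/w6.png

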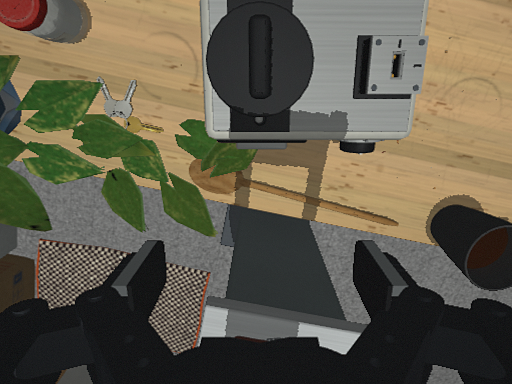

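The hopper is seated, with the near peg showing in its hole at (259,120), and the slot is at (397,65), where predicted. I'll measure the slot numerically while passing it on the way to the key.

```bash
cat >> h.py <<'E'
def slot(c,guess):
    u,v=np.round(px(c,guess)).astype(int); g=cv2.cvtColor(c["im"],cv2.COLOR_RGB2GRAY)
    w=26; x0,y0=max(u-w,0),max(v-w,0); sub=g[y0:v+w,x0:u+w]
    n,l,st,ce=cv2.connectedComponentsWithStats((sub<110).astype(np.uint8))
    for i in range(1,n):
        if st[i][4]<25: continue
        k=(l==i).astype(np.uint8); r=cv2.minAreaRect(np.argwhere(k)[:,::-1].astype(np.float32))
        b=cv2.boxPoints(r)+[x0,y0]; P=np.array([onz(c,a,bb,.132) for a,bb in b])
        e=np.array([P[1]-P[0],P[2]-P[1]]); L=np.linalg.norm(e,axis=1); j=L.argmax()
        print(st[i],"ctr",P.mean(0).round(4),"size",(L*1e3).round(1),"yaw",np.degrees(np.arctan2(e[j][1],e[j][0])).round(1)%180)
E
python3 - <<'E'
from h import *
slot(load("w6.npz"),[.5447,.0244,.132])
c=load("w6.npz");g=cv2.cvtColor(c["im"],cv2.COLOR_RGB2GRAY)
print(g[44:88:2,388:408])
to([.5447-.078,.0244-.017,.25])
E
```

```text
[ 5  0  6  6 32] ctr [0.5604 0.0473 0.132 ] size [4.5 4.2] yaw 102.2
[27  0  4  9 26] ctr [0.5632 0.0282 0.132 ] size [6.9 2.5] yaw 3.7
[ 20  14  14  25 204] ctr [0.545  0.0244 0.132 ] size [21.6 10.4] yaw 10.2
[42 25  9  4 26] ctr [0.5484 0.0061 0.132 ] size [7.4 2.6] yaw 102.2
[ 0 45  6  7 31] ctr [0.5218 0.0395 0.132 ] size [4.7 5.4] yaw 18.099999999999994
[42 46  6  6 31] ctr [0.5297 0.0008 0.132 ] size [4.7 4.5] yaw 102.1
[[144 143 143 144 143 143 142 143 146 137  81  17  51 111 148 142 140 141
  141 139]
 [148 147 147 148 147 147 146 147 150 136  50  16  67 132 150 146 145 144
  145 143]
 [144 145 145 144 144 142 144 144 144 147 143 140 141 147 143 143 141 143
  141 142]
 [145 145 146 146 149 147 149 149 151 151 152 151 151 140 113 114 114 111
  121 143]
 [145 145 144 146 132  92 120 121 121 119 121 120 120 121 117 116 123 140
  143 141]
 [145 145 146 146 140 103  73  59  40  46  46  48  54  80 120 103  92 147
  142 142]
 [148 147 148 145 133 127 149 117  44   5  12  32  61  88 118 112 129 148
  144 143]
 [148 147 148 146 129 112  95  53  10   9  18  40  66  94 115 118 131 146

[... 599 characters left out ...]
7 148]
 [152 153 141 118 112 102   3  11  13  35  60  93 126 119 132 151 150 148
  148 148]
 [151 150 132 121 134 108   0   0   5  30  72 113 107  88 147 149 148 146
  146 147]
 [154 147 125 120 121 125 125 125 124 123 121 121 116 119 146 150 149 149
  147 148]
 [150 150 149 150 150 149 149 149 149 150 149 150 148 147 150 148 148 147
  146 148]
 [150 149 149 149 148 149 149 148 149 149 148 147 147 146 147 147 146 147
  146 146]
 [154 152 153 154 152 152 151 151 152 152 151 151 150 150 151 149 150 150
  150 149]
 [153 153 153 153 152 152 152 152 152 152 151 151 150 151 150 151 150 150
  151 150]]
ee [0.4244 0.1277 0.3089] shift [ 16.  126.5  58.9] turn None tilt [ 0.001  0.    -1.   ] q6 1.47
```

The keyhole comes out at (0.5449, 0.0243), yaw 12.2°, and the screws, ticks and seat geometry all agree. Next, view the key from close by.

```bash
python3 -m inch '[-4,20,0,0, -12,52,0,0, -12,55,0,0, -12,55,0,0, -12,55,8,0, -12,55,8,0, -12,55,8,0, -12,55,10,0, -10,45,10,0, -5.4,22.2,5,0]' 1
python3 -m inch '[0,0,0,0,0,0,0,0,0,0,0,0,0,0,0,0,0,0,0,0,0,0,0,0,0,0,0,0,0,0,0,0,0,0,0,0,0,0,0,0]'
python3 - <<'E'
from h import *
c=cam("wrist"); dump(c,"w7.npz"); save(c,"w7.png",k=1.5); to([.4225,-.353,.26],102.18); print(px(c,[.5005,-.336,.08]))
E
```

```text
t: 17.95
ee_pos: [0.4218, -0.355, 0.2584]
tool_rot: [0.994, 0.105, -0.001, -0.001]
ft_force: [0.5, 1.0, -0.3]
width: 1.001
gripper_force: 0.0
t: 19.2
ee_pos: [0.4222, -0.3528, 0.2599]
tool_rot: [0.994, 0.106, -0.0, -0.0]
ft_force: [0.8, -0.1, -0.3]
width: 0.998
gripper_force: 0.0
ee [ 0.4222 -0.3528  0.2599] shift [ 0.3  0.3 -0.1] turn -0.016419146807834295 tilt [-0.  0. -1.] q6 0.52
[260.02304398  83.87678939]
```

View pics/w7.png

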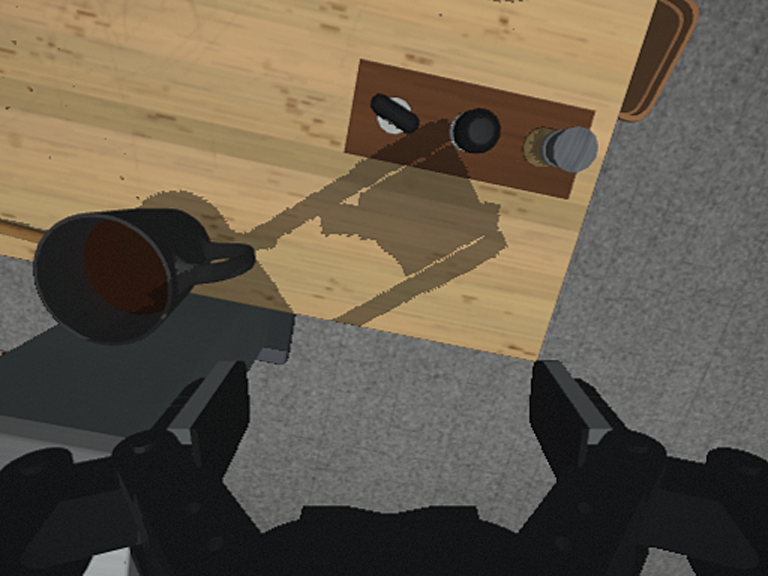

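The key paddle top runs from (376,100) to (413,127) at 1.5× scale. The driver at (475,130) and the brush stay clear of the grip line.

```bash
python3 - <<'E'
from h import *
c=load("w7.npz"); g=cv2.cvtColor(c["im"],cv2.COLOR_RGB2GRAY)
sub=g[56:96,240:286]; n,l,st,ce=cv2.connectedComponentsWithStats((sub<48).astype(np.uint8))
i=1+st[1:,4].argmax(); print(st[i]); pts=np.argwhere(l==i)[:,::-1].astype(np.float32)
r=cv2.minAreaRect(pts); print(r); b=cv2.boxPoints(r)+[240,56]
P=np.array([onz(c,*q,.079) for q in b]); e=np.array([P[1]-P[0],P[2]-P[1]]);L=np.linalg.norm(e,axis=1);j=L.argmax()
y=np.degrees(np.arctan2(e[j][1],e[j][0]))%180
print("head",P.mean(0),L,y)
# collar: bright blob
m=((sub>150)).astype(np.uint8); n,l,st,ce=cv2.connectedComponentsWithStats(m)
for k in range(1,n):
    if st[k][4]>10: print(st[k],ce[k]+[240,56])
x0,y0=240,56
ys,xs=np.where(m); print("steel box",xs.min()+x0,xs.max()+x0,ys.min()+y0,ys.max()+y0, onz(c,(xs.min()+xs.max())/2+x0,(ys.min()+ys.max())/2+y0,.041))
to([*P.mean(0)[:2],.25],90+y)
print([px(c,[*P.mean(0)[:2],z]) for z in(.036,.04)])
E
```

```text
[  7   6  39  34 630]
((24.872278213500977, 26.577226638793945), (47.302879333496094, 24.07418441772461), 32.2756462097168)
head [ 0.50247317 -0.3404367   0.079     ] [0.02176633 0.04396949] 71.53775631170403
[21  9 13  8 29] [266.96551724  67.89655172]
[12 22 16 11 73] [258.61643836  83.97260274]
steel box 252 273 65 88 [ 0.50925471 -0.33690748  0.041     ]
ee [ 0.4222 -0.3528  0.2599] shift [81.1  4.8  9.9] turn -59.37417545851184 tilt [-0.  0. -1.] q6 0.52
[array([264.30851028,  83.95207364]), array([264.36838118,  83.85679034])]
```

```bash
python3 - <<'E'
from h import *
c=load("w7.npz"); g=cv2.cvtColor(c["im"],cv2.COLOR_RGB2GRAY)
for r in g[58:94,242:288]: print(*["%x"%(min(v,255)//16) if v>=48 else ("." if v<30 else "o") for v in r],sep="")
for y,x in [(70,252),(76,262),(82,272),(88,272),(80,284)]: print(c["im"][y,x],end=" ")
E
```

```text
4444444444444444444444444444444444444444443333
4434444444444344444444444444444444444444444443
3344344444444444444444444444444444444444444444
3443334444444444434444444444444444444444444444
433434443ooo3344444443444444444444444444444444
44444444o.....o3443333334444344444444444444444
4444443.........o33333o33333444444444444444444
444444...........o699aa85333334444444444444444
444443....o..o....36abaaa963333334444444444444
44443o...oooo......o47aaaaa9533434433444444444
34443o...oooooo......o58aaaa953444444444443443
43343...oooooooo.......36aaaa83344444444443344
43443...o.oooooooo......o47aaa7334444444444444
44443o...o.ooooooo........o59ba534444444444444
444443.......oooooo..o......48b9o4444444444444
4444443.......oooooo.o.o.....36844444444444444
4444443o.......o.ooooooo......o334444444444444
44444443o.........ooooooo.o.o....o344444444444
444444443........oo..ooooo.........o4333444444
44444444357o........oooooooo.......o3433334333
4444444436b93........ooooooooooo....o344433333
4444444436bb9433o....oo.oooooo.......344444433
44444444359bba974o.......oooooooo....o44444444
44444444437bbaaa933o......ooooooo.o..o444444oo
444444444359aaaa9433o.......oooooo...o4444oooo
444444444447baaaaaaa7.......o.ooo....o434ooooo
444444444436aaaaaaaaa9o........oo...o34ooooooo
44444444443469aaaaaaa943.............ooooooooo
444444444443358aaaaaaaaa94..........oooooooooo
4444444444444348baaaaaabba6.......oooooooooooo
4444444444444434679abbb9764o.....ooooooooooooo
44444444444444444444565543443ooooooooooooooooo
44444444444444444433334344444ooooooooooooooooo
444444444444444444444444444ooo3ooooooooooooooo
4444444444444444444444444ooooooooooooooooooooo
444444444444444444444334oooooooooooooooooooooo
[30 30 29] [23 23 23] [30 31 33] [20 19 17] [94 62 39]
```

```bash
python3 - <<'E'
from h import *
c=load("w7.npz")
print(onz(c,262.4,77,.043),onz(c,263.2,75,.081))
p,q=onz(c,258,64,.08),onz(c,277,76,.08);r,s=onz(c,250,76,.06),onz(c,268,87,.06)
for a,b in((p,q),(r,s)): print(np.degrees(np.arctan2(*(a-b)[1::-1])))
to([.5040,-.3380,.16],90+71)
E
```

```text
[ 0.50865419 -0.33690949  0.043     ] [ 0.50883339 -0.33724011  0.081     ]
71.53775664488111
72.00512794129237
ee [ 0.4222 -0.3528  0.2599] shift [83.1  2.8 99.9] turn -58.83641914680783 tilt [-0.  0. -1.] q6 0.52
```

```bash
python3 -m inch '[20,0.8,0,0, 40,1,10,0, 28,1,10,0, 0,0,10,-9.4, 0,0,10,-10, 0,0,10,-10, 0,0,10,-10, 0,0,10,-10, 0,0,10,-10, 0,0,20,0]' 0.2
python3 -m inch '[0,0,10,0,0,0,0,0,0,0,0,0,0,0,0,0,0,0,0,0,0,0,0,0,0,0,0,0,0,0,0,0,0,0,0,0,0,0,0,0]'
python3 - <<'E'
from h import *
to([.5087,-.337,.056],161.6)
c=cam("wrist"); dump(c,"w8.npz")
print(px(c,[.5087,-.337,.081]))
g=cv2.cvtColor(c["im"],cv2.COLOR_RGB2GRAY)
u,v=px(c,[.5087,-.337,.081]).astype(int)
for r in g[v-34:v+60:2,u-60:u+60:2]: print(*["%x"%(x//16) if x>=48 else ("." if x<30 else "o") for x in r],sep="")
print(u,v)
E
```

```text
t: 20.5
ee_pos: [0.5104, -0.337, 0.16]
tool_rot: [0.812, 0.584, 0.0, 0.001]
ft_force: [0.3, 0.5, -0.0]
width: 0.6
gripper_force: 0.0
t: 21.75
ee_pos: [0.5088, -0.3369, 0.1498]
tool_rot: [0.811, 0.585, -0.0, -0.0]
ft_force: [0.3, 0.3, 0.4]
width: 0.599
gripper_force: 0.0
ee [ 0.5088 -0.3369  0.1498] shift [-0.1 -0.  93.8] turn -0.02949031871196439 tilt [-0.  0. -1.] q6 -0.39
[259.63395597 203.81594818]
4445544333334434444oooooooooooooooooooooooooooooo65555544555
84455453333344444ooooooooooo.....oooooooooooooooo65555544555
4444555433334443oooooooooooo......ooooooooooooooo45555544555
444455543333o33ooooooooooo3.......o3oooooooooooooo6555544555
844455553333ooooooooooooo55.......o63ooooooooooooo6555554455
44444555433ooooooooooooo465.......o65ooooooooooooo4555555455
455445544oooooooooooooo3665........665ooooooooooooo655555555
8444445453ooooooooooooo4664........655ooooooooooooo655555555
5444445544ooooooooooooo4664........555ooooooooooooo455555555
8844445555ooooooooooooo5564........555ooooooooooooo355555555
94544445454oooooooooooo5564........5553ooooooooooooo65555555
55544445555oooooooooooo3
[... 1479 characters left out ...]
.....56555oooooooo...
....99999999888888888ooooooooo3oo4556o.......o455oooooooo...
....999999998888888884ooooooooo4o5563..........35oooooooo...
....a89999999888888888ooooooooooo75.............ooooooooo...
....a89999999888888888.oooooooooo54...............ooooooo...
....8889999999888888887oooooooooo3................ooooooo...
....8989999999888888888.ooooooooo.................ooooooo...
....79899999999888888884ooooooooo..................oooooo...
....79989999999888888888ooooooooo..................oooooo...
....79989999999888888888.oooooooo..................33ooo3...
....699889999999888888887oooooooo..................oo4oo3...
....699989999999888888888.ooooooo...................oo343...
259 203
```

```bash
python3 - <<'E'
from h import *
c=load("w8.npz")
print(px(c,[.5087,-.337,.043]),onz(c,260.5,188.5,.043),onz(c,260.5,200,.081))
M=R.from_quat(arm.read_state()["tool_rot"]).as_matrix();s=arm.read_state()
print(M.T@(onz(c,260.5,188.5,.043)-s["ee_pos"]),M.T@(onz(c,260.5,200,.081)-s["ee_pos"]))
E
python3 -m inch '[0,0,10,0, 0,0,20,0, 0,0,20,0, 0,0,20,0, 0,0,12,0, 0,0,7,0, 0,0,4,0,0,0,0,0,0,0,0,0,0,0,0,0]' 0.2
```

```text
[259.51968704 187.79324109] [ 0.50925651 -0.33780772  0.043     ] [ 0.51013168 -0.33457056  0.081     ]
[-0.00069884  0.00071359  0.10686267] [0.00264928 0.00051824 0.06886271]
t: 23.05
ee_pos: [0.5091, -0.3372, 0.0576]
tool_rot: [0.811, 0.585, 0.0, 0.001]
ft_force: [0.2, -0.1, 1.1]
width: 0.6
gripper_force: 0.0
```

```bash
python3 -m inch '[0,0.5,0,0,0,0,0,0,0,0,0,0,0,0,0,0,0,0,0,0,0,0,0,0,0,0,0,0,0,0,0,0,0,0,0,0,0,0,0,0]' -1
python3 -m inch '[0,0,-3,0, 0,0,-8,0, 0,0,-20,0, 0,0,-30,0, 0,0,-40,0, 0,0,-40,0, 0,0,-30,0, 0,0,-20,0,0,0,-9,0,0,0,0,0]'
python3 - <<'E'
from h import *
to([.5449,.0243,.25],12.2+90)
c=cam("wrist"); dump(c,"w9.npz")
s=c["s"];M=R.from_quat(s["tool_rot"]).as_matrix()
t=lambda p:px(c,s["ee_pos"]+M@np.array(p)/1e3)
print("collar ctr",t([0,0,16]),"tip",t([0,0,41]))
g=cv2.cvtColor(c["im"],cv2.COLOR_RGB2GRAY)
u,v=t([0,0,10]).astype(int);print(u,v)
for r in g[v-60:v+70:2,u-50:u+50:2]: print(*["%x"%(x//16) if x>=48 else ("." if x<30 else "o") for x in r],sep="")
E
```

```text
t: 24.3
ee_pos: [0.5095, -0.3372, 0.0571]
tool_rot: [0.811, 0.585, 0.0, 0.0]
ft_force: [1.1, -0.1, 3.9]
width: 0.13
gripper_force: 58.6
t: 25.55
ee_pos: [0.5093, -0.3371, 0.257]
tool_rot: [0.811, 0.585, 0.0, 0.0]
ft_force: [0.9, -0.6, -0.6]
width: 0.132
gripper_force: 58.4
ee [ 0.5093 -0.3371  0.257 ] shift [354.1 -80.4   6.9] turn 59.37020233256263 tilt [ 0. -0. -1.] q6 -0.39
collar ctr [259.97513076 237.52479954] tip [259.82824942 219.26788987]
260 242
555565555588885oooooooooooooooooooooooooooo4666665
555555555545898ooooooooooooooooooooooooooooo666665
555556555554455.oooooooooooooooooooooooooooo566565
5555565555555554oooooooooooooooooooooooooooo466567
9955556555555554oooooooooooooooooooooooooooo36665a
99a94855555555553ooooooooooooo45654oooooooooo565aa
a99999a8555555554ooooooooooo366666664oooooooo467aa
a999999aa844555553ooooooooo36666456663ooooooo36aaa
a999999a99888455533oooooooo664......56oooooooo57aa
aa9999999988878454oooo4oooo63........5oooooooo4aaa
aa999999a9988888853ooooo3o36..........oooooooooaaa
aaa99999a9988888983ooooooo3o...........oooooooo7aa
aaa9999999998889898oooooooo..
[... 1973 characters left out ...]
...o................o................
................o................o................
................oo...............o................
................o...............oo................
.................o...............o................
................o................o................
................oo...............o................
................oo...............o................
................oo...............o................
................o................o................
................o.8............4..................
................o.7............7.o................
..................76..........37.oo...............
...............o..77..........77..3...............
```

```bash
python3 -m inch '[15,-3.4,0,0, 30,-6.8,0,0, 45,-10.2,0,0, 45,-10.2,0,0, 45,-10.2,0,0, 45,-10.2,0,0, 45,-10.2,0,0, 40,-9.1,0,0, 30,-6.8,0,0, 14.1,-3.3,0,0]' -1
python3 -m inch '[0,0,0,-9, 0,0,0,-10, 0,0,0,-10, 0,0,0,-10, 0,0,0,-10, 0,0,0,-10, 0,0,0,-10, 0,0,0,-10, 0,0,0,-10, 0,0,0,-10]'
python3 -m inch '[0,0,0,-10, 0,0,0,-8, 0,0,10,-3.6, 0,0,15,0, 0,0,15,0,0,0,15,0,0,0,6,0,0,0,2,0,0,0,0,0,0,0,0,0]'
python3 - <<'E'
from h import *
to([.5449,.0243,.190],12.2+90)
c=cam("wrist"); dump(c,"w10.npz")
s=c["s"];M=R.from_quat(s["tool_rot"]).as_matrix();print(M[:,0])
t=lambda p:px(c,s["ee_pos"]+M@np.array(p)/1e3)
print("collar",t([0,0,19]),t([12.5,0,19]),"tip",t([0,0,41]),t([9,0,38]),"slot",px(c,[.5449,.0243,.132]))
g=cv2.cvtColor(c["im"],cv2.COLOR_RGB2GRAY)
u,v=t([0,0,25]).astype(int);print(u,v)
for r in g[v-80:v+50:2,u-50:u+50:2]: print(*["%x"%(x//16) if x>=48 else ("." if x<30 else "o") for x in r],sep="")
E
```

```text
t: 26.85
ee_pos: [0.5441, 0.0266, 0.2559]
tool_rot: [0.811, 0.586, -0.001, -0.001]
ft_force: [-1.1, -0.6, -1.4]
width: 0.131
gripper_force: 58.4
t: 28.1
ee_pos: [0.5445, 0.0239, 0.2562]
tool_rot: [0.08, 0.997, -0.0, -0.001]
ft_force: [-0.0, 0.4, 0.2]
width: 0.135
gripper_force: 58.3
t: 29.35
ee_pos: [0.5454, 0.0242, 0.1946]
tool_rot: [-0.106, 0.994, -0.0, 0.001]
ft_force: [-0.2, -0.7, -0.7]
width: 0.131
gripper_force: 58.3
ee [0.5454 0.0242 0.1946] shift [0.5 0.2 4.6] turn -0.033894720848167026 tilt [ 0.001 -0.    -1.   ] q6 -1.88
[-0.97753996 -0.21074683 -0.00118101]
collar [257.80741242 233.83240522] [257.76913749 211.91123414] tip [257.98527821 218.13165769] [257.94083492 205.72605227] slot [258.4246712  204.98484976]
257 229
6666756666656555566baaaaaaaaaaaaaaaaaaaaa9a99a99a9
666675666666666666665666baaaaaaaaaaaaaaaaa6aaaa995
6666753................................ooo....o6a5
666675.........................oooooooooooooooo595
666675........................ooooooooooooooooo595
666675o............................oooo..oooooo555
5666753.....................................ooo655
6666
[... 2253 characters left out ...]
44444.................3444444......39
998a.oooooo3444444.................o444444.ooooo.a
9979.......4444443.................o444444.......6
aa87.......444444o..................444444o......3
aaao......o444444...................4444443.......
aaa.......3444444...................4444443.......
aaa.......3444444...................4444444.......
aa3........o36555...................55564o........
b6............555.o.................555...........
...............45.o...............o.55............
...............o5.o...............o.54............
...............o6.o...............o.63......oo.o..
.....oo..........oo...............o..........oo...
.................oo...............oo..............
```

```bash
python3 - <<'E'
from h import *
c=load("w10.npz");s=arm.read_state();M=R.from_quat(s["tool_rot"]).as_matrix()
t=lambda p:px(c,s["ee_pos"]+M@np.array(p)/1e3).round(1)
k=np.array([.5449,.0243,.132]);gx=np.array([.9774,.2113,0]);gy=np.array([-.2113,.9774,0])
print("slot far end",px(c,k-.01025*gx),"sides",px(c,k-.008*gx+.0035*gy),px(c,k-.008*gx-.0035*gy))
for z in(17,19,21.5): print("collar front",z,t([12.5,0,z]))
print("bit front",t([9,0,24]),t([9,0,30]),t([9,0,38]),t([9,2.5,36]),t([9,-2.5,36]),"ee",s["ee_pos"])
g=cv2.cvtColor(c["im"],cv2.COLOR_RGB2GRAY)
for v in range(186,232): print(v,*["%3d"%x for x in g[v,246:276]])
E
```

```text
slot far end [258.39934292 190.2545222 ] sides [263.73167975 193.52055795] [253.07847203 193.52649199]
collar front 17 [257.8 213.2]
collar front 19 [257.8 211.8]
collar front 21.5 [257.8 210.1]
bit front [257.9 214.6] [257.9 210.6] [258.  205.7] [262.3 206.9] [253.6 206.9] ee [0.54536492 0.02424741 0.19458134]
186  86  87  87  87  86  86  87  87  87  88  86  87  88  87  87  88  87  87  87  88  86  88  88  87  86  88  87  87  87  86
187  89  88  88  88  88  89  89  90  89  88  89  91  90  89  89  88  89  89  89  89  89  90  87  87  87  88  87  87  87  88
188  88  89  89  89  89  88  81  80  82  82  82  81  81  82  83  83  84  84  85  83  83  85  86  89  90  89  89  89  89  89
189  89  88  88  89  89  87  78  77  78  82  84  84  83  81  81  82  86  86  86  85  84  83  84  87  89  89  88  89  89  88
190  87  88  87  88  90  86  76  77  75  58  41  58  81  80  82  78  70  48  44  59  86  82  82  88  88  90  87  88  87  89
191  87  88  88  88  89  85  77  78  72  39  17  24  48  62  59  48  37  19  15  49  88  83  83  87  88  88  88  89  87  87
192  88  88  88  87  89  86  77  77  72  38
[... 4216 characters left out ...]
  15  17  15  15  21  11  20  17  18  17  17  18  19  16  13  32  71  96  93  92
227  92  27  14  17  16  17  19  15  15  15  20  18  16  15  16  23  18  14  17  14  15  18  16  16  14  22  67 104  99  95
228  39  15  14  20  15  15  18  17  14  17  14  19  16  17  20  15  14  14  17  17  14  18  18  13  16  12  27  42  47  64
229  15  16  16  16  17  15  14  22  20  17  21  15  20  19  18  18  15  18  16  16  17  18  16  16  18  14  13  13  25  53
230  18  17  17  17  18  19  21  16  16  15  20  18  18  16  16  16  17  18  18  19  17  18  17  15  15  16  17  18  24  55
231  17  18  15  18  17  16  20  15  18  19  13  20  18  15  15  17  17  19  16  16  13  18  15  18  13  18  18  20  28  55
```

Slot and bit are both visible in the image and nearly aligned. I'll shift about 0.5 mm in x and y, then lower and feel for entry.

```bash
python3 -m inch '[0.5,0.5,3,0, 0,0,5,0, 0,0,5,0, 0,0,4,0, 0,0,3,0, 0,0,3,0, 0,0,2,0, 0,0,2,0, 0,0,0,0,0,0,0,0]' -1
python3 -c "
from h import *
to([.5449,.0243,.1531],12.2+90)"
```

```text
t: 30.65
ee_pos: [0.5445, 0.0246, 0.167]
tool_rot: [-0.106, 0.994, -0.0, 0.0]
ft_force: [0.1, 0.1, 0.1]
width: 0.132
gripper_force: 58.3
ee [0.5445 0.0246 0.167 ] shift [-0.4 -0.4 13.9] turn -0.027487016448475288 tilt [ 0. -0. -1.] q6 -1.88
```

It entered freely. Pushing on with a small wiggle.

```bash
python3 -m inch '[0,0,3,0, 0,0,2,0, 0.3,0,1.5,1, -0.6,0,1.5,-2, 0.6,0,1.5,2, -0.6,0,1.5,-2, 0.6,0,1.5,2, -0.6,0,1,-2, 0.3,0,0.5,1, 0,0,0,0]' -1
python3 -c "
from h import *
to([.5449,.0243,.1531],12.2+90);s=arm.read_state();print(s['ft_force'],s['torque'])"
```

```text
t: 31.9
ee_pos: [0.5446, 0.0244, 0.1537]
tool_rot: [-0.107, 0.994, -0.0, 0.0]
ft_force: [-3.9, -1.0, 3.6]
width: 0.132
gripper_force: 59.3
ee [0.5446 0.0244 0.1537] shift [-0.3 -0.2  0.6] turn 0.03352730385304881 tilt [ 0.001 -0.    -1.   ] q6 -1.88
[-3.87068568 -1.02700317  3.60869418] [-0.06648424  0.4850956   0.01220716]
```

```bash
python3 -m inch '[0.3,0,0.5,1, -0.6,0,0.5,-2, 0.6,0,0.3,2, -0.6,0,0.3,-2, 0.3,0,0,1, 0,0,0,0,0,0,0,0,0,0,0,0,0,0,0,0,0,0,0,0]' -1
python3 -c "
from h import *
to([.5449,.0243,.1531],12.2+90);s=arm.read_state();print(s['ft_force'],s['torque'])"
```

```text
t: 33.15
ee_pos: [0.5449, 0.0242, 0.1531]
tool_rot: [-0.107, 0.994, -0.0, 0.001]
ft_force: [-5.3, -1.3, 10.9]
width: 0.129
gripper_force: 60.1
ee [0.5449 0.0242 0.1531] shift [-0.1  0.1 -0. ] turn 0.04536721249573361 tilt [ 0.001 -0.001 -1.   ] q6 -1.88
[-5.30259405 -1.32953993 10.94146505] [-0.19882093  0.9285274  -0.00611793]
```

```bash
python3 -m inch '[0.5,0,0.4,1, 0,0,0.4,-2, 0,0,0.2,2, 0,0,0,-1, 0,0,0,0, 0,0,0,0,0,0,0,0,0,0,0,0,0,0,0,0,0,0,0,0]' -1
python3 -c "
from h import *
to([.5449,.0243,.1531],12.2+90);s=arm.read_state();print(s['ft_force'],s['torque'])"
```

```text
t: 34.4
ee_pos: [0.5449, 0.0242, 0.1531]
tool_rot: [-0.107, 0.994, -0.001, 0.001]
ft_force: [-5.8, -1.5, 14.4]
width: 0.134
gripper_force: 60.7
ee [0.5449 0.0242 0.1531] shift [-0.   0.1 -0. ] turn 0.04759103773115214 tilt [ 0.002 -0.001 -1.   ] q6 -1.88
[-5.81338059 -1.5332792  14.35603447] [-0.11569013  1.14887893  0.0417928 ]
```

Home and rigid at the predicted height. Starting the clockwise turn, first part.

```bash
python3 -m inch '[0,0,-0.5,3, 0,0,0,5, 0,0,0,6, 0,0,0,6, 0,0,0,5, 0,0,0,5, 0,0,0,0,0,0,0,0,0,0,0,0,0,0,0,0]' -1
python3 -c "
from h import *
to([.5449,.0243,.1531],12.2);s=arm.read_state();print(s['ft_force'],s['torque'])"
```

```text
t: 35.65
ee_pos: [0.5448, 0.0245, 0.1531]
tool_rot: [0.154, 0.988, 0.0, 0.001]
ft_force: [-4.6, 1.0, 12.6]
width: 0.126
gripper_force: 60.3
ee [0.5448 0.0245 0.1531] shift [-0.2 -0.2  0. ] turn 60.04193968018339 tilt [ 0.002 -0.    -1.   ] q6 -1.36
[-4.56032666  0.9926935  12.57367804] [0.1672393  0.96116531 0.00475947]
```

```bash
python3 -m inch '[0,0,0,5, 0,0,0,8, 0,0,0,9, 0,0,0,9, 0,0,0,9, 0,0,0,9, 0,0,0,8, 0,0,0,5, 0,0,0,1, 0,0,0,0]' -1
python3 -c "
from h import *
to([.5449,.0243,.1531],12.2);s=arm.read_state();print(s['ft_force'],s['torque'])"
```

```text
t: 36.9
ee_pos: [0.5448, 0.0245, 0.1531]
tool_rot: [0.648, 0.762, 0.001, 0.001]
ft_force: [-4.7, 1.6, 12.5]
width: 0.13
gripper_force: 60.3
ee [0.5448 0.0245 0.1531] shift [-0.2  0.  -0. ] turn -2.952760907276172 tilt [ 0.002 -0.    -1.   ] q6 -0.26
[-4.70625743  1.56983264 12.54304562] [0.13938976 0.86376349 0.13074194]
```

The z torque of 0.13 N·m matches the spring at a quarter turn, and the height is still home. Handing in.

```bash
python3 -m inch '[0,0,0,1,0,0,0,0,0,0,0,0,0,0,0,0,0,0,0,0,0,0,0,0,0,0,0,0,0,0,0,0,0,0,0,0,0,0,0,0]' -1
python3 -c "
from plant import arm
s=arm.read_state();print(s['torque'],s['gripper_force']);print(arm.job_done())"
```

```text
t: 38.15
ee_pos: [0.5448, 0.0245, 0.1531]
tool_rot: [0.654, 0.756, 0.001, 0.001]
ft_force: [-3.4, 0.1, 12.4]
width: 0.133
gripper_force: 60.2
[0.10461914 0.86741898 0.12642807] 60.232327580451965
the job is handed in; nothing more can be done
None
```

I handed the job in at 38 s with the hopper seated and released and the key pushed home, turned about 94° clockwise and still gripped; no verdict came back, and I judged the turn by the wrist torque of 0.13 N·m, which matches the spring at a quarter turn.

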